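Touch off the gripper on the dial height setter

ROBOT

A 6-joint arm with a two-finger parallel gripper is mounted at the origin on a cart in front of the work surface, level with it; the furniture and walls round the work are solid. World frame = base frame: x ahead of the robot, y to its left, z up, the work surface at z = 0. Lengths are in m, angles in degrees, forces in N, time in s.
With the tool pointing down it reaches from about 0.25 to 0.725 m from the base axis. Payload 9.7 kg.
Tool frame: the origin (TCP) lies on the centre line of the jaws, within the pads' length; the fingertips stand bot.nose_length ahead of it and the grasp point (between the pads) lies 11 mm behind it (bot.nose_length is the distance from the TCP to the fingertips, in m); z points along the fingers, y is the line along which they close (so a half turn about z gives the same grasp; the last joint's range is limited). The gripper opens to 85 mm and grips with 20 to 120 N. Pads are 22 mm wide; open, the fingers measure 114 mm over their backs; the gripper's body (76 mm by 85 mm) begins 54 mm behind the grasp point. The pads swing forward as they close: fully open they stand 13 mm farther back than shut.
Start: joints at [63.484, 4.979, 10.078, 95.1, 0, 90], TCP at [0.246, 0.492, 0.239] pointing down, gripper open.
Joint ranges: [-179.16, 179.16], [-48.56, 103.87], [-65.8, 70.77], [-126.05, 130.52], [-82.76, 87.17], [-180, 180]. Speed limits (degrees/s): [127.2, 127.2, 147.25, 180, 180, 180].

INTERFACE

Orientations are given as [roll, pitch, yaw] about the fixed x, y, z axes, in that order (R = Rz(yaw) Ry(pitch) Rx(roll)).
In Python, from workcell import bot gives the robot as it stands. The module is installed in compiled form; this text tells all that it offers.
- The arm moves only by the shell command python3 -m inch 'ROWS' [OPENING] [FORCE]. ROWS is JSON, a list of rows, each a list of 4 numbers: the shift along the world's x, y, z in cm, then the turn about the world's z in degrees. A call has exactly 8 rows; each row is the pose to reach, as a shift and turn from the pose commanded when the call began; what a row does not reach only later rows make up. A row lasts 1/8 s, in which the tool goes at most 62.5 mm and 10.7 degrees, less where a joint would pass 70% of its speed; a pose out of reach is approached as far as the arm can. A call with a gripper value outside its range is refused whole. OPENING is the finger opening in cm, from 0 to 8.54, set as the call begins (- or left out, the last holds). The fingers move at their own pace and stop on an object; FORCE is the grip in N (left out, the last holds). Time passes only in rows, so rows that repeat a pose let the fingers close, or fill a call up. It gives the time, the measured TCP pose, the force, the opening and the grip force at its end, in the units of the state.
- bot.get_obs(): the state, without advancing time (a new reading comes with each control period).
- bot.camera(name): name is "scene" or "side" or "wrist"; returns a dict with "img" (400x640x3 uint8, red, green, blue), "fovy" (degrees; the focal length in pixels is half the picture's height over the tangent of half this angle, whatever the lens; pixels are square), "cx", "cy" (the principal point, pixels), "R" (3x3) and "t" (3): a world point X has camera coordinates R X + t; the wrist camera has in their place "mount" (4x4, takes a point from camera to tool coordinates, whose origin is the TCP and whose axes are the flange's). Camera axes: x right, y down, z forward; pixel columns grow to the right and rows downward; lengths in m; the calibration is good to about 2 mm. The wrist camera is an equidistant fisheye: a pixel r from the principal point sees the ray r / f radians off the axis. A picture is of the moment at which its call begins: read the wrist's pose just before it. There is no depth.
- bot.job_done(): hands the job in; it is judged then, once.
Trained networks look in a picture, given as the dict that the camera call returned (one of the last four; its "shot" number tells which), for a name from the list of things; names that differ only in an ending like _2 or _b are one class to them, and where a whole thing is asked for, a point or a joint stands for the part that bears it (a point fixed in the world has none). Each returns a list of dicts, best first, with "score" (0 to 1); they miss things now and then, are a little off and sometimes report something else, mostly with a low value. They report only what shows in the picture. A call takes as long as a camera call. They do not tell look-alikes from the thing itself.
- bot.find_in(thing, picture): "point" ([column, row] in pixels, amid what is visible of it).
- bot.landmark_of(thing, picture): "point" ([column, row] in pixels: a listed point, or the origin of a listed thing).
The state is a dict: "time": time; "q": joint angles; "qd": joint speeds; "joint_efforts": joint torques, N m; "ee_pos": TCP position; "tcp_rot": TCP orientation; "wrist_force": force on the tool from outside, world axes, zero at the start; "torque": the same for the moment, N m; "opening": finger opening in m; "grasp_force": force on a finger pad.
Only numpy, scipy, OpenCV 4.12 (cv2) and the standard library are available. Lean on these libraries where they do the work, as an engineer would, in place of code of your own. Each camera call takes 0.05 s, during which the arm holds its last target. There are 200 camera calls.

TASK

The robot's tool length is to be checked on the dial height setter: lift the loose dust cap off the setter and set it, mouth down, fully home in the small round pocket of the setter's wooden tray. Then press the setter's spring plunger down with the fingertips until the dial needle stands at the top mark, which is 6 mm down and half of the travel, without ever driving the plunger to its bottom stop, and finish the program while still holding it there: do not let go. Leave the other things on the bench where they lie.

Things in the scene. Friction and masses are not known exactly. Their poses are not given: they have to be found in the camera images.
- setter: Dial height setter: upright aluminium cylinder (dia 52 mm) on a square dark steel plate (92 x 92 x 10 mm) that stays put. Origin: centre of the plate's underside, on the bench; z up the cylinder's axis. Flat shoulder 58 mm above the bench; on it a neck, dia 32 mm, up to 72 mm, and out of that the plunger. The dial leans on the -x side, lower than 62 mm, up to 65 mm from the axis.
- plunger_top (a point): Centre of the plunger's flat steel top (dia 26 mm); moves with it: 84 mm above the bench at rest, 78 mm at the 6 mm to be held, 72 mm (level with the neck) at the bottom stop. At the start the dust cap covers it without touching it.
- setter_plunger (a joint): How far the plunger is pressed, m: 0 at rest, 0.006 at the dial's top mark (to be held), 0.012 at the bottom stop. It goes straight down; the spring pushes back with 2.4 N at once plus 0.8 N per mm: 7.2 N at 6 mm, 12 N at the stop. Let go, it springs back up.
- dial_face (a point): Centre of the white dial (dia 47 mm over the bezel), facing the setter's -x and 35 degrees upward. The black needle is at seven o'clock at rest, turns clockwise 25 degrees per mm of travel, is at the long top mark (twelve) at 6 mm and at five o'clock at the stop. A tick per mm; two dark limit clips stand 1.5 mm of travel either side of the top mark.
- cap_grip (a point): Where to grip the dust cap: on its axis, 35 mm above its rim, 11 mm below its top; 93 mm above the bench at the start. Black cup, mouth down, z up, outer dia 40, height 46, wall 2 mm, 40 g. Its rim rests on the setter's shoulder, 2 mm loose round the neck; it comes straight up, clear after 30 mm. Grip from above across any diameter; tips up to 20 mm below this point clear the tray when it is home.
- tray: Fitted tray of dark wood, 90 x 150 x 28 mm (x, y, z), which stays put. Origin: centre of its underside, on the bench; z up. In its top two round flat-floored pockets, 12 mm deep, and a groove with a steel pin on the +x side. The large pocket (dia 56 mm, at x = -8, y = +36 mm) is the setter's.
- cap_pocket (a point): Centre of the mouth of the small round pocket, for the cap (tray frame x = -8, y = -42 mm), at the tray's top, 28 mm above the bench. Dia 43 mm, 2 mm bevelled edge, 12 mm deep: with the cap home, its rim is 16 mm, its top 62 mm and cap_grip 51 mm above the bench.
- wrench_mid (a point): Bystander: combination wrench, 166 x 27 x 8 mm, lying on the bench along x between the setter and the tray; its centre.
- sanding_mid (a point): Bystander: cork sanding block, 38 x 63 x 25 mm; its centre.
- offcut_mid (a point): Bystander: pine offcut, 30 x 45 x 30 mm; its centre.
There are look-alikes about, which are no part of the job. What is shaped like the part that bears cap_grip but green, purple or turquoise is not meant.

How it is judged (in metres and radians):
On the way, in this order (a step that is already met when the one before it is completed fails the run):
1. the dust cap is lifted clear of the setter's plunger (z of cap_grip in the frame of setter above 0.125 m), for 0.1 s.
2. the cap sits home, upright, in the small pocket of the tray and the fingers have let go of it (horizontal distance between cap_grip and cap_pocket below 0.004 m and z of cap_grip in the frame of tray below 0.0535 m and angle between cap_grip's own z axis and vertical below 0.08 rad and contact force between each of the arm, the fingers and cap below 0.1 N), for 0.2 s.
At the end, for the whole second after the job is handed in: Through the last second the fingers hold the plunger 6 mm down, within 1.5 mm (needle between the limit clips), pushing over 3 N; the cap stands upright, still and untouched, mouth down in the small tray pocket, within 2.5 mm of fully home (all of step 2 and value of joint setter_plunger between 0.0045 and 0.0075 m and contact force between the fingers and setter_plunger above 3 N and linear speed of cap below 0.02 m/s); the arm keeps its last pose, push and grip.
It fails at once if the plunger is driven to its bottom stop (value of joint setter_plunger above 0.0112 m).
It fails at once if a bystander is knocked out of its place (distance of any of wrench_mid, sanding_mid, offcut_mid from where it was at the start of the episode above 0.03 m).
It also fails if it takes over 54 s, if anything falls off the work surface, if the arm or the gripper's body presses on something with over 40 N, if the wrist force passes 120 N, or if a joint passes its speed limit or range.

## Working session

There is one attempt and no reset: what is moved stays moved. The work goes in short steps, Python scripts to look and compute and a shell command to move; the robot and the scene stay as the last step left them, time stands still between calls to the robot, and variables do not carry over. Pictures are saved under pics/ and viewed, at most 10 in all, crops included, and the job is handed in when it is done.

```bash
mkdir -p pics; cat > h.py <<'E'
import numpy as np, cv2
from scipy.spatial.transform import Rotation as Ro
from workcell import bot
def ray(c,uv,obs=None):
    f=200/np.tan(np.radians(c["fovy"])/2); d=np.array([(uv[0]-c["cx"])/f,(uv[1]-c["cy"])/f])
    if "mount" in c:
        r=np.linalg.norm(d); v=np.array([*(d/r*np.sin(r)),np.cos(r)]) if r>0 else np.array([0,0,1.])
        M=np.array(c["mount"]); T=Ro.from_euler('xyz',obs["tcp_rot"],degrees=True).as_matrix()
        return T@M[:3,3]+np.array(obs["ee_pos"]), T@M[:3,:3]@v
    R=np.array(c["R"]);t=np.array(c["t"]); v=np.array([*d,1]); v/=np.linalg.norm(v)
    return -R.T@t, R.T@v
def atz(c,uv,z,obs=None):
    o,d=ray(c,uv,obs); return o+d*(z-o[2])/d[2]
def tri(rs):
    A=sum(np.eye(3)-np.outer(d,d) for o,d in rs); b=sum((np.eye(3)-np.outer(d,d))@o for o,d in rs)
    return np.linalg.solve(A,b)
E
python3 - <<'E'
from h import *
o=bot.get_obs(); print(o, bot.nose_length)
Z=dict(setter=0,plunger_top=.084,dial_face=.04,cap_grip=.093,tray=0,cap_pocket=.028,wrench_mid=.004,sanding_mid=.0125,offcut_mid=.015)
for n in("scene","side","wrist"):
    c=bot.camera(n); cv2.imwrite(f"pics/{n}0.png",c["img"][...,::-1])
    print(n,c["fovy"],c["cx"],c["cy"])
    for k,z in Z.items():
        print(k,[(np.round(r["point"]).tolist(),round(r["score"],2),np.round(atz(c,r["point"],z,o),3).tolist()) for r in bot.landmark_of(k,c)[:4]])
E
```

```text
{'time': 0.0, 'q': array([ 6.34812752e+01,  5.01200111e+00,  1.00322193e+01,  9.51000195e+01,
       -7.45962460e-04,  9.00017099e+01]), 'qd': array([-0.05656326,  0.018857  ,  0.04712885, -0.04127898,  0.03878681,
        0.08547985]), 'joint_efforts': array([ 2.71707904e-03, -5.20389283e+01,  4.64807332e+01,  1.63104519e-02,
        4.40603765e-05,  2.90785039e-06]), 'ee_pos': array([0.24546831, 0.49192251, 0.23855441]), 'tcp_rot': array([-1.79920199e+02,  7.48343298e-04,  1.53479566e+02]), 'wrist_force': array([ 0.55229552,  0.34104189, -0.50929171]), 'torque': array([ 0.00940191, -0.00598441, -0.01564214]), 'grasp_force': 0.0, 'opening': 0.08550927232910033} 0.008
scene 52.60902068739137 322.5274086909602 196.6725737725577
setter [([299.0, 184.0], 0.84, [0.58, 0.297, 0.0])]
plunger_top [([250.0, 148.0], 0.31, [0.503, 0.381, 0.084]), ([290.0, 179.0], 0.26, [0.542, 0.254, 0.084])]
dial_face [([288.0, 177.0], 0.67, [0.554, 0.297, 0.04])]
cap_grip [([287.0, 134.0], 0.82, [0.594, 0.371, 0.093]), ([233.0, 198.0], 0.62, [0.419, 0.259, 0.093]), ([346.0, 155.0], 0.6, [0.678, 0.249, 0.093]
[... 791 characters left out ...]
584, 0.3, 0.093]), ([322.0, 152.0], 0.43, [0.597, 0.336, 0.093])]
tray [([315.0, 284.0], 0.97, [0.521, 0.003, 0.0]), ([375.0, 210.0], 0.25, [0.706, 0.199, 0.0])]
cap_pocket [([318.0, 291.0], 0.96, [0.522, -0.036, 0.028])]
wrench_mid [([305.0, 237.0], 0.87, [0.52, 0.137, 0.004])]
sanding_mid [([375.0, 212.0], 0.6, [0.7, 0.18, 0.012])]
offcut_mid [([288.0, 159.0], 0.59, [0.518, 0.428, 0.015])]
wrist 65.70646984690485 315.0905544069429 201.9082979029416
setter []
plunger_top []
dial_face []
cap_grip [([258.0, 337.0], 0.63, [0.381, 0.345, 0.093])]
tray [([167.0, 385.0], 0.7, [0.508, 0.011, 0.0])]
cap_pocket []
wrench_mid []
sanding_mid []
offcut_mid [([365.0, 343.0], 0.75, [0.525, 0.44, 0.015])]
```

```bash
python3 -c "
import cv2,numpy as np
a=[cv2.imread(f'pics/{n}0.png') for n in('scene','side')]
cv2.imwrite('pics/ss.png',cv2.resize(np.vstack(a),(480,600)))"; ls pics
```

```text
scene0.png
side0.png
ss.png
wrist0.png
```

View pics/ss.png

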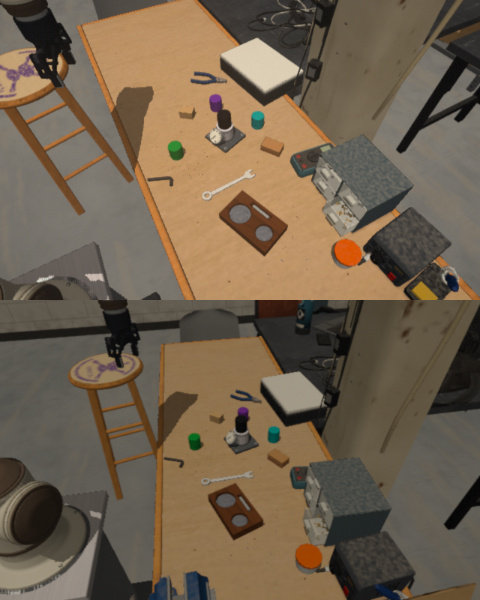

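```bash
python3 -c "
import cv2,numpy as np
a=cv2.imread('pics/scene0.png')[100:250,200:400];b=cv2.imread('pics/side0.png')[120:270,220:420]
cv2.imwrite('pics/crop.png',cv2.resize(np.hstack([a,b]),(800,300),interpolation=2))"
```

```text
(no output)
```

View pics/crop.png

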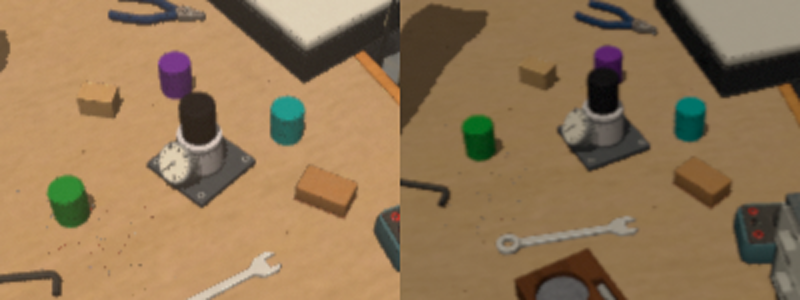

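Candidates in the scene view: black at (298,156), on the setter; green at (233,198); purple at (287,134); turquoise at (346,155). The crop confirms that the black cup on the setter is the cap. Next I move over it.

```bash
python3 -m inch '[[5,-2.9,0,0],[10.6,-6,0,0],[16,-9.1,0,0],[21.3,-12.1,0,0],[26.6,-15.2,0,0],[31.5,-18,0,0],[33.9,-19.4,0,0],[33.9,-19.4,0,0]]' 8.5 30
python3 - <<'E'
from h import *
o=bot.get_obs(); c=bot.camera("wrist"); cv2.imwrite("pics/w1.png",c["img"][...,::-1])
print(o["ee_pos"],o["tcp_rot"],o["wrist_force"])
for k,z in dict(setter=0,dial_face=.04,cap_grip=.093,cap_pocket=.028,tray=0,wrench_mid=.004).items():
    print(k,[(np.round(r["point"]).tolist(),round(r["score"],2),np.round(atz(c,r["point"],z,o),4).tolist()) for r in bot.landmark_of(k,c)[:4]])
E
```

```text
time: 2.5
ee_pos: [0.586, 0.2967, 0.2383]
tcp_rot: [-179.9, -0.0, 153.3]
wrist_force: [-0.7, 0.5, 0.6]
opening: 0.0848
grasp_force: 0.0
[0.58598696 0.29671412 0.23825278] [-1.79940014e+02 -3.36348527e-02  1.53326968e+02] [-0.73212651  0.46812693  0.56494917]
setter [([316.0, 167.0], 0.71, [0.5849, 0.2976, 0.0])]
dial_face [([291.0, 148.0], 0.8, [0.5463, 0.2873, 0.04])]
cap_grip [([428.0, 150.0], 0.98, [0.5985, 0.4105, 0.093]), ([322.0, 187.0], 0.87, [0.5869, 0.3031, 0.093]), ([281.0, 274.0], 0.71, [0.6519, 0.2228, 0.093]), ([258.0, 43.0], 0.57, [0.4413, 0.3123, 0.093])]
cap_pocket [([96.0, 238.0], 0.79, [0.5191, -0.0382, 0.028]), ([277.0, 269.0], 0.63, [0.6759, 0.1953, 0.028])]
tray [([118.0, 214.0], 0.82, [0.5094, 0.0044, -0.0]), ([185.0, 182.0], 0.68, [0.5219, 0.1362, 0.0])]
wrench_mid [([185.0, 179.0], 0.58, [0.5193, 0.1407, 0.004])]
```

View pics/w1.png

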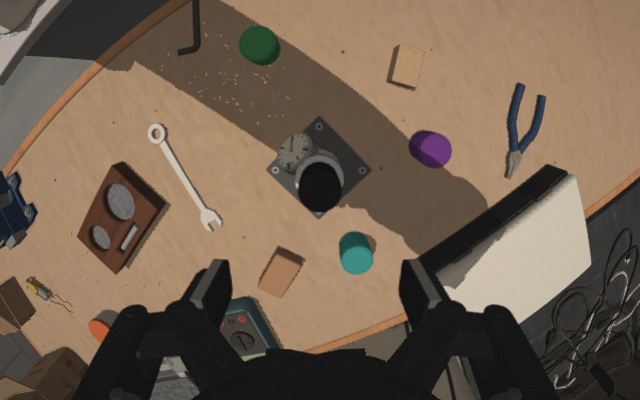

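The wrist view shows the black cap on the setter at (321,187), with no bystander under the fingers. I go down part way and refine.

```bash
python3 -m inch '[[0,0.2,-3,0],[0,0.2,-6,0],[0,0.2,-7,0],[0,0.2,-7,0],[0,0.2,-7,0],[0,0.2,-7,0],[0,0.2,-7,0],[0,0.2,-7,0]]'
python3 - <<'E'
from h import *
o=bot.get_obs(); c=bot.camera("wrist")
print(o["ee_pos"])
for k,z in dict(setter=0,dial_face=.04,cap_grip=.093).items():
    print(k,[(np.round(r["point"]).tolist(),round(r["score"],2),np.round(atz(c,r["point"],z,o),4).tolist()) for r in bot.landmark_of(k,c)[:4]])
g=c["img"].max(2); m=(g<45).astype(np.uint8)
n,l,s,ct=cv2.connectedComponentsWithStats(m)
for i in range(1,n):
    if 300<s[i,4]<9000: print(s[i],ct[i],atz(c,ct[i],.104,o))
for x in ('scene','side'):
    c2=bot.camera(x); r=[r for r in bot.landmark_of("cap_grip",c2) if np.linalg.norm(atz(c2,r["point"],.093)[:2]-[.585,.298])<.025]
    print(x,[(r_["score"],atz(c2,r_["point"],.093)) for r_ in r])
cv2.imwrite("pics/w2.png",c["img"][...,::-1])
E
```

```text
time: 3.85
ee_pos: [0.5847, 0.3002, 0.1695]
tcp_rot: [180.0, 0.0, 153.5]
wrist_force: [-0.5, -0.2, 0.7]
opening: 0.0849
grasp_force: 0.0
[0.58466834 0.3001536  0.16950806]
setter [([313.0, 184.0], 0.71, [0.5852, 0.2977, 0.0])]
dial_face [([284.0, 164.0], 0.56, [0.5482, 0.2884, 0.04])]
cap_grip [([453.0, 166.0], 0.88, [0.5955, 0.4088, 0.093]), ([359.0, 291.0], 0.8, [0.6609, 0.3022, 0.093]), ([318.0, 220.0], 0.55, [0.5884, 0.3006, 0.093])]
[   0    0  110   57 2145] [45.4965035  21.82377622] [0.32513488 0.17367245 0.104     ]
[149   0  26  51 457] [167.04814004  27.56455142] [0.41512782 0.27225717 0.104     ]
[  80  176   60  117 1100] [110.96272727 213.43636364] [0.50667023 0.15404909 0.104     ]
[ 289  182   57   66 2905] [316.75628227 215.45266781] [0.58117591 0.30299401 0.104     ]
scene [(0.72, array([0.58540433, 0.29739873, 0.093     ]))]
side [(0.67, array([0.58583853, 0.30587261, 0.093     ]))]
```

View pics/w2.png

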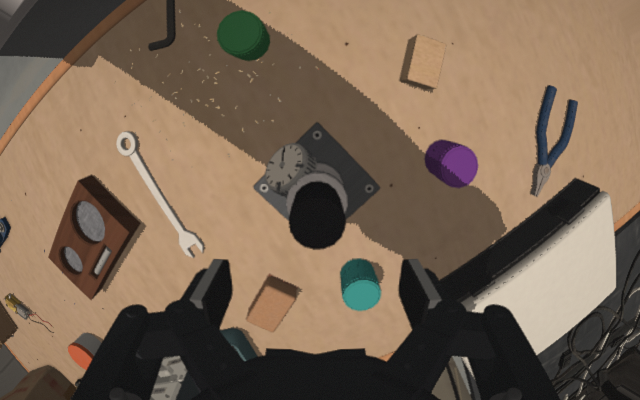

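The cap's top is at about (318,220) and its axis at about (0.585, 0.3005), under the TCP. Down and grip.

```bash
python3 -m inch '[[0.05,0,-2,0],[0.05,0,-4,0],[0.05,0,-5.5,0],[0.05,0,-7,0],[0.05,0,-8,0],[0.05,0,-8.5,0],[0.05,0,-8.5,0],[0.05,0,-8.5,0]]'; python3 -m inch '[[0,0,0,0],[0,0,0,0],[0,0,0,0],[0,0,0,0],[0,0,0,0],[0,0,0,0],[0,0,0,0],[0,0,0,0]]' 3 30
```

```text
time: 5.25
ee_pos: [0.5853, 0.3003, 0.0849]
tcp_rot: [180.0, 0.0, 153.5]
wrist_force: [0.7, -0.2, -0.1]
opening: 0.085
grasp_force: 0.0
time: 6.25
ee_pos: [0.5852, 0.3002, 0.0847]
tcp_rot: [180.0, 0.0, 153.5]
wrist_force: [-0.5, -0.2, 5.2]
opening: 0.0391
grasp_force: 30.7
```

```bash
python3 -m inch '[[0,0,1,0],[0,0,3,0],[0,0,5,0],[0,0,7,0],[0,0,9,0],[0,0,10,0],[0,0,10,0],[0,0,10,0]]'; python3 -m inch '[[-1,-4,0,0],[-2.5,-9,0,0],[-4,-14,0,0],[-5,-19,0,0],[-6,-23,0,0],[-6.4,-25,0,0],[-6.4,-25,0,0],[-6.4,-25,0,0]]'
python3 - <<'E'
from h import *
P=[];rs=[]
o=bot.get_obs(); print(o["ee_pos"],o["opening"],o["grasp_force"])
for x in ('wrist','scene','side'):
    c=bot.camera(x); 
    for k,z in dict(cap_pocket=.028,tray=0,cap_grip=.1935,plunger_top=.084,setter=0,dial_face=.04).items():
        print(x,k,[(np.round(r["point"]).tolist(),round(r["score"],2),np.round(atz(c,r["point"],z,o),4).tolist()) for r in bot.landmark_of(k,c)[:3]])
    cv2.imwrite(f"pics/{x}3.png",c["img"][...,::-1])
E
```

```text
time: 7.25
ee_pos: [0.5848, 0.3, 0.1832]
tcp_rot: [-179.9, -0.0, 153.5]
wrist_force: [-0.3, -0.1, -0.7]
opening: 0.0394
grasp_force: 30.6
time: 8.25
ee_pos: [0.5213, 0.0509, 0.184]
tcp_rot: [180.0, -0.0, 153.5]
wrist_force: [0.3, 0.7, -0.3]
opening: 0.0392
grasp_force: 30.7
[0.52127336 0.05093842 0.18395638] 0.039187739628442755 30.667841266840696
wrist cap_pocket [([240.0, 221.0], 0.9, [0.5194, -0.0351, 0.028]), ([476.0, 253.0], 0.62, [0.6757, 0.1834, 0.028])]
wrist tray [([277.0, 193.0], 0.91, [0.5169, 0.0075, 0.0])]
wrist cap_grip [([317.0, 283.0], 0.85, [0.5229, 0.0508, 0.1935]), ([500.0, 5.0], 0.73, [0.4396, 0.1842, 0.1935]), ([607.0, 131.0], 0.65, [0.5225, 0.2364, 0.1935])]
wrist plunger_top [([569.0, 154.0], 0.58, [0.5861, 0.2987, 0.084])]
wrist setter [([523.0, 139.0], 0.82, [0.5845, 0.2999, 0.0])]
wrist dial_face [([528.0, 117.0], 0.95, [0.5471, 0.2871, 0.04])]
scene cap_pocket [([349.0, 308.0], 0.57, [0.5196, -0.0301, 0.028]), ([328.0, 224.0], 0.3, [0.576, 0.1477, 0.028])]
scene tray [([336.0, 298.0], 0.9, [0.5134, 0.0079, 0.0])]
scene cap_grip [([291.0, 135.0], 0.69, [0.5585, 0.2655, 0.1935]), ([233.0, 198.0], 0.66, [0.4049, 0.1749, 0.1935]), ([329.0, 226.0], 0.52, [0.5188, 0.0465, 0.1935])]
scene plunger_top []
scene setter [([300.0, 183.0], 0.87, [0.5851, 0.301, 0.0])]
scene dial_face [([284.0, 180.0], 0.65, [0.545, 0.2939, 0.04])]
side cap_pocket [([320.0, 292.0], 0.94, [0.5253, -0.0388, 0.028]), ([304.0, 236.0], 0.63, [0.5162, 0.1184, 0.028])]
side tray [([310.0, 284.0], 0.79, [0.5128, 0.0059, 0.0])]
side cap_grip [([364.0, 174.0], 0.75, [0.6405, 0.1068, 0.1935]), ([257.0, 186.0], 0.61, [0.4295, 0.1096, 0.1935]), ([311.0, 202.0], 0.55, [0.5233, 0.0444, 0.1935])]
side plunger_top []
side setter []
side dial_face [([310.0, 183.0], 0.62, [0.5561, 0.2827, 0.04]), ([304.0, 235.0], 0.27, [0.5147, 0.1075, 0.04])]
```

View pics/wrist3.png

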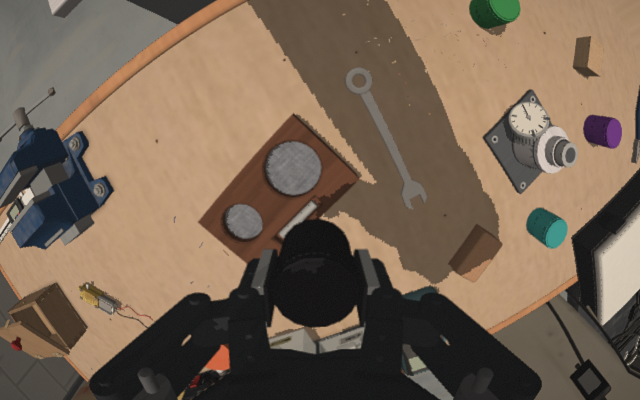

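The wrist view shows the cap in the jaws at (317,283), the small pocket at (242,221) and the bare plunger at (560,150). I fit the pocket discs while above them.

```bash
cat >> h.py <<'E'
def discs(c,o,roi=None):
    h=cv2.cvtColor(c["img"],cv2.COLOR_RGB2HSV); m=((h[...,1]<60)&(h[...,2]>70)&(h[...,2]<230)).astype(np.uint8)
    m=cv2.morphologyEx(m,cv2.MORPH_OPEN,np.ones((3,3)))
    cs,_=cv2.findContours(m,cv2.RETR_EXTERNAL,cv2.CHAIN_APPROX_NONE)
    for k in cs:
        if cv2.contourArea(k)<500: continue
        W=np.array([atz(c,p[0],.016,o)[:2] for p in k]); 
        e=cv2.minEnclosingCircle((W*1000).astype(np.float32))
        if 12<e[1]<32: print('disc',np.round(e[0],1),round(e[1],1),'hullctr',np.round(W.mean(0)*1000,1),W.min(0)*1000//1,W.max(0)*1000//1)
E
python3 - <<'E'
from h import *
o=bot.get_obs(); c=bot.camera("wrist"); print(o["ee_pos"]); discs(c,o)
E
python3 -m inch '[[0,-3,0,0],[-0.1,-6,-0.5,0],[-0.2,-8.55,-2,0],[-0.2,-8.55,-4,0],[-0.2,-8.55,-6,0],[-0.2,-8.55,-7,0],[-0.2,-8.55,-7,0],[-0.2,-8.55,-7,0]]'
python3 - <<'E'
from h import *
o=bot.get_obs(); c=bot.camera("wrist"); print(o["ee_pos"]); discs(c,o)
for k,z in dict(cap_pocket=.028,tray=0,cap_grip=o["ee_pos"][2]+.0085).items():
        print(k,[(np.round(r["point"]).tolist(),round(r["score"],2),np.round(atz(c,r["point"],z,o),4).tolist()) for r in bot.landmark_of(k,c)[:2]])
a=c["img"][130:380,160:480,::-1]; cv2.imwrite("pics/w4.png",cv2.resize(a,(768,600),interpolation=2))
E
```

```text
[0.52103929 0.05012946 0.18428439]
disc [524.  -35.7] 20.8 hullctr [524.2 -36.2] [503. -56.] [544. -17.]
disc [497.4  38.5] 27.8 hullctr [497.   38.4] [469.  11.] [525.  65.]
time: 10.35
ee_pos: [0.5194, -0.0353, 0.1151]
tcp_rot: [180.0, 0.1, 153.5]
wrist_force: [-0.5, -0.0, -0.4]
opening: 0.0392
grasp_force: 30.7
[ 0.51944903 -0.03530129  0.11512373]
disc [522.9 -35.7] 20.4 hullctr [521.5 -32.7] [504. -57.] [537. -16.]
disc [549.8  18.3] 25.7 hullctr [548.8  18.4] [537.  -7.] [560.  42.]
disc [498.   37.7] 27.3 hullctr [492.1  38. ] [471.  10.] [522.  61.]
cap_pocket [([313.0, 212.0], 0.65, [0.5196, -0.0375, 0.028])]
tray [([357.0, 176.0], 0.9, [0.5164, 0.0048, 0.0])]
cap_grip [([316.0, 284.0], 0.91, [0.5221, -0.0365, 0.1236]), ([627.0, 222.0], 0.71, [0.5955, 0.1704, 0.1236])]
```

View pics/w4.png

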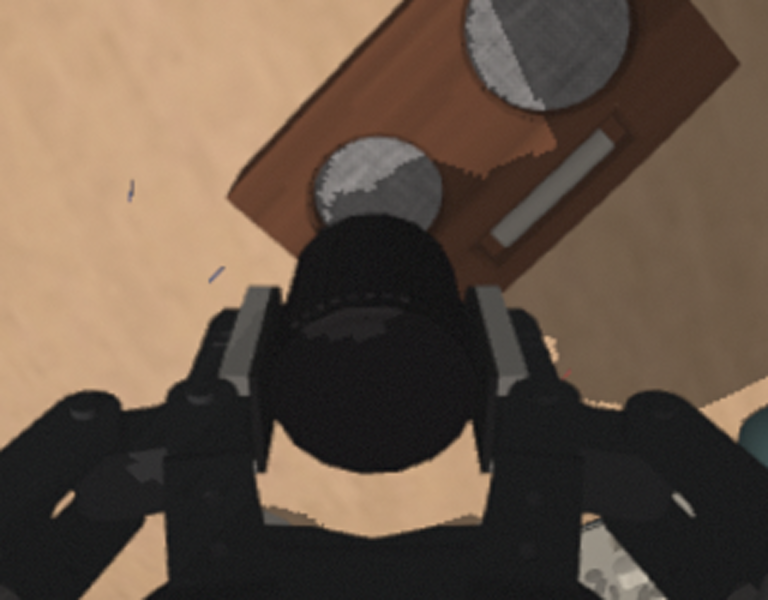

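```bash
python3 - <<'E'
from h import *
from scipy.optimize import least_squares
o=bot.get_obs(); c=bot.camera("wrist"); tcp=np.array(o["ee_pos"])
oc,ax=ray(c,[c["cx"],c["cy"]],o); print('cam',oc,ax)
def fit(P,r):
    f=lambda p:np.hypot(P[:,0]-p[0],P[:,1]-p[1])-(r or p[2])
    s=least_squares(f,[*P.mean(0),.02],loss='soft_l1',f_scale=.0005); return np.round(s.x*1000,1),round(1000*np.std(f(s.x)),2)
h=cv2.cvtColor(c["img"],cv2.COLOR_RGB2HSV); m=((h[...,1]<60)&(h[...,2]>50)).astype(np.uint8)
m=cv2.morphologyEx(m,cv2.MORPH_OPEN,np.ones((3,3)))
n,l,s,_=cv2.connectedComponentsWithStats(m); L=l[200,310]; print(s[L])
k=max(cv2.findContours((l==L).astype(np.uint8),0,1)[0],key=len)[:,0]
k=k[k[:,1]<215]
for z in(.016,.026):
  P=np.array([atz(c,p,z,o)[:2] for p in k]); print('pocket',z,fit(P,.0215),fit(P,0))
# cap top lower arc
g=c["img"].max(2); pts=[]
for u in range(282,350,2):
    col=g[300:350,u]; i=np.where(col>70)[0]
    if len(i): pts.append([u,300+i[0]-.5])
P=np.array([atz(c,p,tcp[2]+.0193,o)[:2] for p in pts]); print('captop',fit(P,.020),fit(P,0),'tcp',tcp)
# rim: upper arc
pts=[]
for u in range(298,336,2):
    col=g[205:240,u]; i=np.where(col<35)[0]
    if len(i): pts.append([u,205+i[0]-.5])
P=np.array([atz(c,p,tcp[2]-.0267,o)[:2] for p in pts]); print('caprim',fit(P,.020))
E
```

```text
cam [0.44681733 0.00063175 0.24881029] [ 0.28398604 -0.14140704 -0.94834381]
[ 291  187   53   39 1531]
pocket 0.016 (array([525.6, -36.6,  20. ]), np.float64(0.35)) (array([525.2, -36.4,  21.1]), np.float64(0.32))
pocket 0.026 (array([523.3, -35.4,  20. ]), np.float64(0.61)) (array([521.8, -34.8,  20.2]), np.float64(0.3))
captop (array([519.6, -35.7,  20. ]), np.float64(0.25)) (array([520.8, -36.3,  18.9]), np.float64(0.19)) tcp [ 0.51933174 -0.03530907  0.11485285]
caprim (array([521.9, -36.8,  20. ]), np.float64(0.23))
```

```bash
python3 -m inch '[[0.15,0.1,-1.5,0],[0.15,0.1,-3,0],[0.15,0.1,-4.5,0],[0.15,0.1,-5.2,0],[0.15,0.1,-5.5,0],[0.15,0.1,-5.7,0],[0.15,0.1,-5.7,0],[0.15,0.1,-5.7,0]]'
python3 - <<'E'
from h import *
o=bot.get_obs(); c=bot.camera("wrist"); print(o["ee_pos"])
for k,z in dict(cap_pocket=.028,tray=0,cap_grip=o["ee_pos"][2]+.0085).items():
        print(k,[(np.round(r["point"]).tolist(),round(r["score"],2),np.round(atz(c,r["point"],z,o),4).tolist()) for r in bot.landmark_of(k,c)[:2]])
a=c["img"][180:340,200:440,::-1]; cv2.imwrite("pics/w5.png",cv2.resize(a,(800,533),interpolation=2))
E
```

```text
time: 11.6
ee_pos: [0.5208, -0.0344, 0.0577]
tcp_rot: [180.0, 0.0, 153.5]
wrist_force: [0.5, -0.6, -0.6]
opening: 0.0392
grasp_force: 30.7
[ 0.52076045 -0.03437663  0.05765718]
cap_pocket []
tray [([368.0, 191.0], 0.87, [0.5143, 0.0073, 0.0])]
cap_grip [([315.0, 283.0], 0.92, [0.5224, -0.0353, 0.0662])]
```

View pics/w5.png

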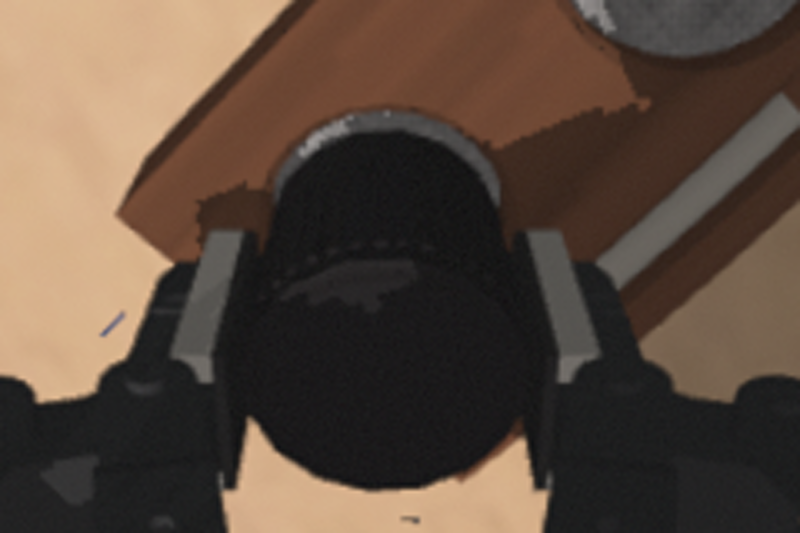

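The rim hovers about 3 mm over the pocket at (385,120 in the crop), within about 1 mm of centre. I nudge 0.8 mm image-up and insert.

```bash
python3 -m inch '[[-0.07,0.04,-0.2,0],[-0.07,0.04,-0.4,0],[-0.07,0.04,-0.6,0],[-0.07,0.04,-0.8,0],[-0.07,0.04,-0.9,0],[-0.07,0.04,-1,0],[-0.07,0.04,-1,0],[-0.07,0.04,-1,0]]'
```

```text
time: 12.8
ee_pos: [0.5199, -0.0339, 0.0473]
tcp_rot: [180.0, 0.0, 153.5]
wrist_force: [2.3, -0.8, -0.5]
opening: 0.0395
grasp_force: 30.7
```

```bash
python3 -m inch '[[0.05,0,-0.1,0],[0.05,0,-0.2,0],[0.05,0,-0.3,0],[0.05,0,-0.35,0],[0.05,0,-0.4,0],[0.05,0,-0.45,0],[0.05,0,-0.45,0],[0.05,0,-0.45,0]]'
```

```text
time: 13.8
ee_pos: [0.5203, -0.034, 0.0427]
tcp_rot: [-180.0, -0.0, 153.5]
wrist_force: [-0.4, -0.2, -0.0]
opening: 0.0393
grasp_force: 30.7
```

```bash
python3 -m inch '[[0,0,-0.05,0],[0,0,-0.1,0],[0,0,-0.15,0],[0,0,-0.2,0],[0,0,-0.2,0],[0,0,-0.2,0],[0,0,-0.2,0],[0,0,-0.2,0]]'
```

```text
time: 14.8
ee_pos: [0.5205, -0.034, 0.0425]
tcp_rot: [180.0, 0.1, 153.5]
wrist_force: [-6.5, 1.3, 15.5]
opening: 0.0398
grasp_force: 32.0
```

Now it bears on the floor (15 N). I relax, release, and lift clear.

```bash
python3 -m inch '[[0,0,0.15,0],[0,0,0.15,0],[0,0,0.15,0],[0,0,0.15,0],[0,0,0.15,0],[0,0,0.15,0],[0,0,0.15,0],[0,0,0.15,0]]' 8.5 30
python3 -m inch '[[0,0,1,0],[0,0,3,0],[0,0,6,0],[0,0,10,0],[0,0,14,0],[0,0,15,0],[0,0,15,0],[0,0,15,0]]' 8.5
python3 - <<'E'
from h import *
o=bot.get_obs(); c=bot.camera("wrist"); print(o["ee_pos"])
for k,z in dict(cap_pocket=.028,tray=0,cap_grip=.051,setter=0,plunger_top=.084).items():
        print(k,[(np.round(r["point"]).tolist(),round(r["score"],2),np.round(atz(c,r["point"],z,o),4).tolist()) for r in bot.landmark_of(k,c)[:2]])
cv2.imwrite("pics/w6.png",c["img"][...,::-1])
E
```

```text
time: 15.8
ee_pos: [0.5203, -0.034, 0.0423]
tcp_rot: [-180.0, -0.0, 153.5]
wrist_force: [0.4, -0.2, -0.6]
opening: 0.0844
grasp_force: 0.0
time: 16.8
ee_pos: [0.5199, -0.0339, 0.1909]
tcp_rot: [-180.0, -0.1, 153.5]
wrist_force: [-0.2, 0.9, -0.2]
opening: 0.0854
grasp_force: 0.0
[ 0.51985624 -0.03391936  0.19093964]
cap_pocket []
tray [([347.0, 163.0], 0.81, [0.5198, 0.0043, 0.0])]
cap_grip [([590.0, 205.0], 0.96, [0.6921, 0.2771, 0.051]), ([636.0, 111.0], 0.83, [0.6083, 0.4138, 0.051])]
setter [([561.0, 117.0], 0.62, [0.583, 0.2951, 0.0])]
plunger_top [([610.0, 123.0], 0.87, [0.5833, 0.3012, 0.084])]
```

View pics/w6.png

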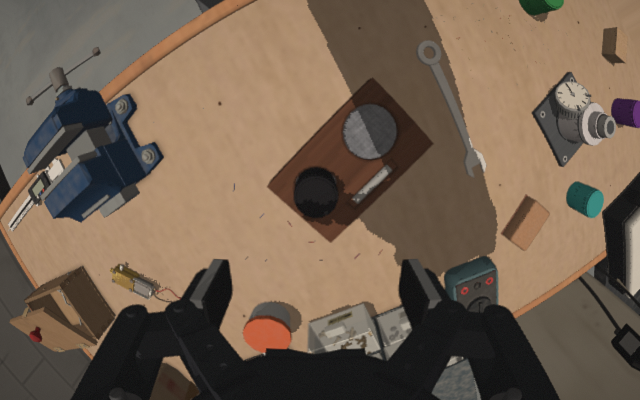

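The cap sits in the small pocket at (317,192) and the bare plunger is at (605,125). I close the fingers and go over the plunger.

```bash
python3 -m inch '[[1,5,0,0],[2.1,10.9,0,0],[3.2,16.8,0,0],[4.4,22.7,0,0],[5.5,28.6,0,0],[6.3,32.5,0,0],[6.5,33.4,0,0],[6.5,33.4,0,0]]' 0 30
python3 -m inch '[[0,0,-2,0],[0,0,-4,0],[0,0,-6,0],[0,0,-6.5,0],[0,0,-7,0],[0,0,-7,0],[0,0,-7,0],[0,0,-7,0]]'
python3 - <<'E'
from h import *
o=bot.get_obs(); c=bot.camera("wrist"); print(o["ee_pos"])
for k,z in dict(setter=0,plunger_top=.084,dial_face=.04).items():
        print(k,[(np.round(r["point"]).tolist(),round(r["score"],2),np.round(atz(c,r["point"],z,o),4).tolist()) for r in bot.landmark_of(k,c)[:2]])
cv2.imwrite("pics/w7.png",cv2.resize(c["img"][120:360,160:480,::-1],(800,600),interpolation=2))
E
```

```text
time: 18.1
ee_pos: [0.5852, 0.2999, 0.1918]
tcp_rot: [-179.9, -0.0, 153.5]
wrist_force: [-0.2, -1.1, 0.8]
opening: -0.0001
grasp_force: 0.0
time: 19.1
ee_pos: [0.5855, 0.3002, 0.1228]
tcp_rot: [180.0, 0.0, 153.5]
wrist_force: [0.0, -0.5, 0.1]
opening: -0.0
grasp_force: 0.0
[0.58550624 0.30017461 0.12275129]
setter [([314.0, 198.0], 0.81, [0.5862, 0.2989, 0.0])]
plunger_top [([314.0, 239.0], 0.75, [0.5861, 0.2991, 0.084]), ([72.0, 252.0], 0.65, [0.5144, 0.1144, 0.084])]
dial_face [([276.0, 174.0], 0.86, [0.5463, 0.2877, 0.04])]
```

View pics/w7.png

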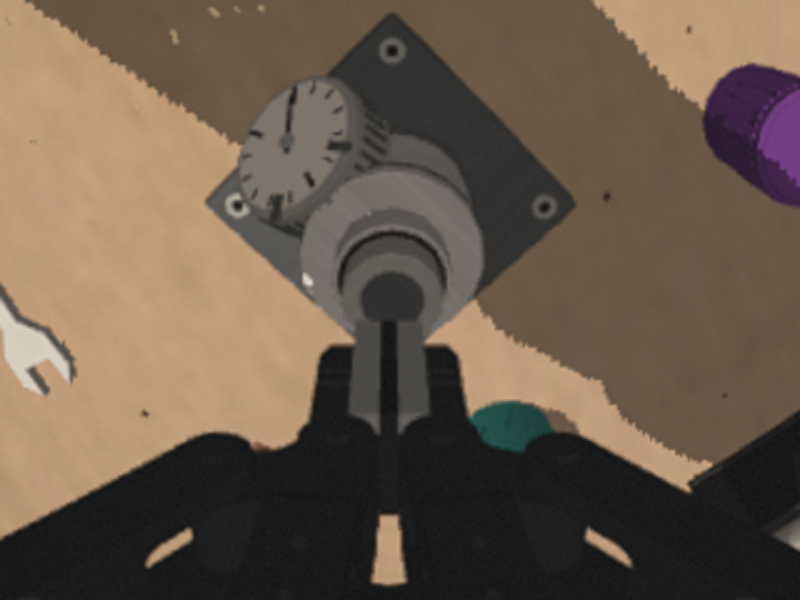

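The tips are centred over the plunger at (390,290), and the dial at (300,145) can be read, with its needle at rest. I descend to just above contact, then press slowly.

```bash
python3 -m inch '[[0,0,-0.8,0],[0,0,-1.6,0],[0,0,-2.4,0],[0,0,-2.8,0],[0,0,-2.8,0],[0,0,-2.8,0],[0,0,-2.8,0],[0,0,-2.8,0]]'
python3 -m inch '[[0,0,-0.05,0],[0,0,-0.1,0],[0,0,-0.15,0],[0,0,-0.2,0],[0,0,-0.3,0],[0,0,-0.4,0],[0,0,-0.4,0],[0,0,-0.4,0]]'
```

```text
time: 20.3
ee_pos: [0.5854, 0.3001, 0.0945]
tcp_rot: [180.0, 0.0, 153.5]
wrist_force: [-0.0, -0.0, 1.0]
opening: 0.0
grasp_force: 0.0
time: 21.3
ee_pos: [0.5854, 0.3, 0.0905]
tcp_rot: [180.0, 0.0, 153.5]
wrist_force: [-1.2, -0.5, 4.0]
opening: -0.0002
grasp_force: 1.9
```

```bash
python3 -m inch '[[0,0,-0.1,0],[0,0,-0.2,0],[0,0,-0.3,0],[0,0,-0.35,0],[0,0,-0.4,0],[0,0,-0.43,0],[0,0,-0.43,0],[0,0,-0.43,0]]'
python3 - <<'E'
from h import *
F=[]
for i in range(6):
    c=bot.camera("wrist"); o=bot.get_obs(); F.append([*o["wrist_force"],o["ee_pos"][2]])
print(np.mean(F,0))
cv2.imwrite("pics/w8.png",cv2.resize(c["img"][110:230,220:380,::-1],(800,600),interpolation=2))
E
```

```text
time: 22.3
ee_pos: [0.5854, 0.3001, 0.0864]
tcp_rot: [180.0, 0.0, 153.5]
wrist_force: [-2.3, -1.1, 6.6]
opening: 0.0003
grasp_force: 3.4
[-2.45043163 -1.43044102  6.4267204   0.08642178]
```

View pics/w8.png

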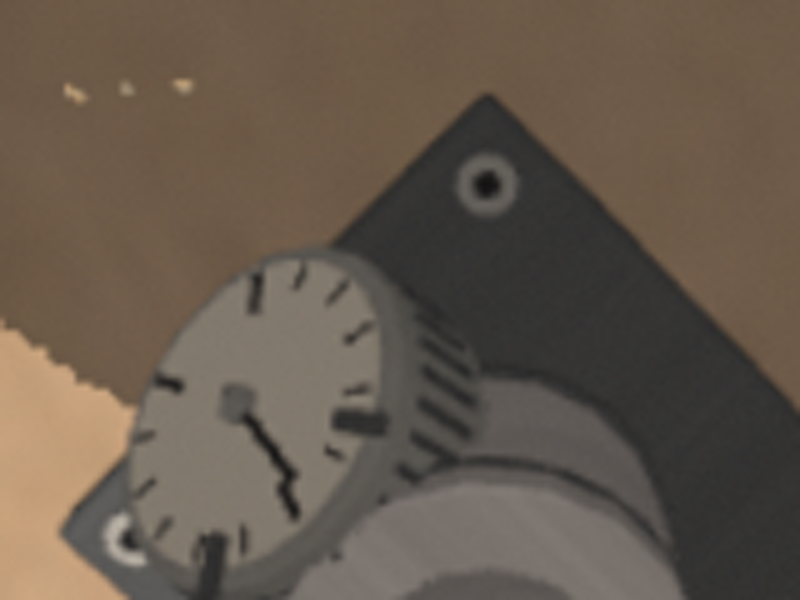

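The needle lies between the clips at (360,420) and (212,560), just short of the top mark at (290,500), so the travel is about 5.7 mm. I add 0.2 mm, then check the cap by number.

```bash
python3 -m inch '[[0,0,-0.02,0],[0,0,-0.02,0],[0,0,-0.02,0],[0,0,-0.02,0],[0,0,-0.02,0],[0,0,-0.02,0],[0,0,-0.02,0],[0,0,-0.02,0]]'
python3 - <<'E'
from h import *
R=[]
for x in('scene','side'):
    c=bot.camera(x); L=[r for r in bot.landmark_of("cap_grip",c)]
    L=[r for r in L if np.linalg.norm(atz(c,r["point"],.051)[:2]-[.522,-.035])<.03]
    print(x,[(r["score"],atz(c,r["point"],.051)) for r in L]); R+= [ray(c,L[0]["point"])] if L else []
    print([np.round(atz(c,r["point"],.004),3) for r in bot.landmark_of("wrench_mid",c)[:1]])
if len(R)==2: print('cap',tri(R))
o=bot.get_obs(); print(o["ee_pos"],o["wrist_force"],o["time"])
E
```

```text
time: 23.6
ee_pos: [0.5854, 0.3001, 0.0863]
tcp_rot: [180.0, 0.0, 153.5]
wrist_force: [-2.0, -1.0, 7.2]
opening: -0.0
grasp_force: 3.5
scene []
[array([0.561, 0.319, 0.004])]
side [(0.81, array([ 0.52040267, -0.03606867,  0.051     ]))]
[array([0.516, 0.144, 0.004])]
[0.58537649 0.30005607 0.0862497 ] [-3.08159402 -0.76717298  7.83072691] 23.9
```

```bash
python3 -c "
from workcell import bot
print(bot.job_done())"
```

```text
the job is handed in; nothing more can be done
None
```

I set the cap home in the small tray pocket and handed the job in still holding the plunger at about 6 mm (needle at the top mark, about 7 N) after 24 s; the system gave no verdict.

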